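Release the tessera tray with its twin buttons

TASK

The tray of stone pieces in the low grey box is driven out by a spring, but a round steel weight stands in its way. With the fingers, push the weight along the table, without picking it up or tipping it, until it is wholly clear of the path the tray will take. Then press the two round buttons on top of the box down together, a fingertip on each (not one alone), keep both fully down until the tray has slid all the way out by itself, then let both spring up, leaving everything else on the table where it stands.

Things in the scene. Friction and masses are not known exactly. Their poses are not given: they have to be found in the camera images.
- store: the low grey steel box, fixed to the table: 150 mm deep (its x), 170 mm wide (its y), 60 mm high; origin at the centre of its underside, x points to its back, y to its left side seen from the robot, z up. Its front (-x) is the front of the tray. It stands turned by up to 20 degrees.
- tray (a joint): how far the tray has come out of the box's front (m): 0 shut, 0.070 all the way out. A spring of about 4 N drives it slowly, about 2.5 s for the whole way, only while both buttons are more than about 5 mm down; if either comes up on the way, a toothed rail catches the tray, and pressing both again lets it go on. It cannot be pulled out.
- tray_front (a point): centre of the outer face of the tray's front panel, 126 mm wide, 30 mm above the table, shut 83 mm ahead (-x) of the box's origin; moves with the tray. A 12 mm knob stands out from it, so the tray reaches 95 mm ahead of the box's origin when shut, 165 mm when all the way out.
- button_left (a joint): how far the left button (box's +y) is pressed (m): 0 up, 0.008 fully down. A steel cap 26 mm across on a spring: 2 N to start, 4.5 N fully down; springs up when let go.
- button_right (a joint): the same for the right button (box's -y), 0 up, 0.008 fully down.
- button_left_top (a point): centre of the flat top of the left button: 28 mm to the left of the box's centre (+y), 79.5 mm above the table when up; moves with it. The two buttons stand 56 mm apart centre to centre on the line of the box's y through its centre, 30 mm clear between the caps.
- button_right_top (a point): centre of the flat top of the right button: 28 mm to the right of the box's centre (-y), 79.5 mm above the table when up.
- weight: loose plain steel cylinder standing upright, 50 mm across, 40 mm tall, 0.45 to 0.8 kg; origin at the centre of its underside. It stands about 135 mm ahead of the box's origin, in front of the tray. The table to either side of it is free to about 150 mm left and right of the box's centre line.
- flask: loose white plastic bottle, 60 mm across, 150 mm tall; origin at the centre of its underside. Leave alone.
- bowl: loose grey plastic bowl, 90 mm across, 50 mm tall; origin at the centre of its underside. Leave alone.
- jar: loose squat amber jar with a black cap, 50 mm across, 60 mm tall; origin at the centre of its underside. Leave alone.
- spatula: loose spatula about 200 mm long, lying flat. Leave alone.
- brush: loose brush about 200 mm long, lying flat. Leave alone.
- clamp: loose screw clamp, lying flat behind the store box, about 90 x 220 x 20 mm. Leave alone.
Things that resemble listed ones, but are neither listed nor needed, are in the scene too. Of the things that look like the weight, the largest one is meant.

How it is judged (in metres and radians):
On the way, in this order (a step that is already met when the one before it is completed fails the run):
1. the weight stands wholly clear of the tray's path, the tray still shut ((y of weight in the frame of store above 0.088 m or y of weight in the frame of store below -0.088 m or x of weight in the frame of store below -0.192 m) and value of joint tray below 0.004 m), for 0.2 s.
2. both buttons are down together, the tray not yet out (value of joint each of button_left, button_right above 0.0045 m and value of joint tray below 0.055 m), for 0.2 s.
3. the tray is all the way out while both buttons are still down (value of joint each of button_left, button_right above 0.0045 m and value of joint tray above 0.0665 m), for 0.05 s.
At the end, for the whole second after the job is handed in: The tray is out by more than 65 of its 70 mm, both buttons are up (within 1.5 mm), and the weight stands upright and at rest on the table, wholly clear of the tray's path (its centre more than 88 mm to the side of the box's centre line, or more than 192 mm ahead of the box's origin) (value of joint tray above 0.065 m and value of joint each of button_left, button_right below 0.0015 m and (y of weight in the frame of store above 0.088 m or y of weight in the frame of store below -0.088 m or x of weight in the frame of store below -0.192 m) and angle between weight's own z axis and vertical below 0.1 rad and height (world z) of weight below 0.006 m and linear speed of weight below 0.01 m/s); the robot touches nothing.
It fails at once if one button is pressed down alone ((value of joint button_left above 0.005 m and value of joint button_right below 0.001 m) or (value of joint button_right above 0.005 m and value of joint button_left below 0.001 m)).
It fails at once if the weight is lifted (by more than 10 mm) or tipped (by more than 20 degrees) (height (world z) of weight above 0.01 m or angle between weight's own z axis and vertical above 0.35 rad).
It fails at once if another thing on the table is moved by more than 20 mm or knocked over (distance of any of flask, bowl, jar, spatula, brush, clamp from where it was at the start of the episode above 0.02 m or angle between any of flask, bowl, jar's own z axis and vertical above 0.4 rad).
It also fails if it takes over 53 s, if anything falls off the work surface, if the arm or the gripper's body presses on something with over 40 N, if the wrist force passes 120 N, or if a joint passes its speed limit or range.

ROBOT

A 6-joint arm with a two-finger parallel gripper is mounted at the origin on the work surface. World frame = base frame: x ahead of the robot, y to its left, z up, the work surface at z = 0. Lengths are in mm, angles in rad, forces in N, time in s.
With the tool pointing down it reaches from about 250 to 725 mm from the base axis. Payload 9.7 kg.
Tool frame: the origin (TCP) lies between the finger pads; the fingertips stand 22 mm ahead of it and the grasp point (between the pads) lies 3 mm ahead of it; z points along the fingers, y is the line along which they close (so a half turn about z gives the same grasp; the last joint's range is limited). The gripper opens to 85 mm and grips with 20 to 120 N. Pads are 22 mm wide; open, the fingers measure 114 mm over their backs; the gripper's body (76 mm by 85 mm) begins 54 mm behind the grasp point. The pads swing forward as they close: fully open they stand 13 mm farther back than shut.
Start: joints at [-1.19, 0.087, 0.176, 1.66, 0, 1.571], TCP at [204.412, -510.6, 253.284] pointing down, gripper open.
Joint ranges: [-3.13, 3.13], [-0.85, 1.81], [-1.15, 1.24], [-2.2, 2.28], [-1.44, 1.52], [-3.14, 3.14]. Speed limits (rad/s): [2.22, 2.22, 2.57, 3.14, 3.14, 3.14].

INTERFACE

Orientations are given as [roll, pitch, yaw] about the fixed x, y, z axes, in that order (R = Rz(yaw) Ry(pitch) Rx(roll)).
In Python, from bench import read_state, viewer, close_job gives the robot as it stands. The module is installed in compiled form; this text tells all that it offers.
- The arm moves only by the tool servo_tool, never from a script. Its argument "commands" is a list of rows, each a list of 7 numbers: the shift along the tool's x, y, z in m, then the turn, a rotation vector about the tool's x, y, z in degrees, then the closure, from -1 (fully open) to 1 (shut). A call has 1 to 8 rows; each row shifts and turns the commanded pose from where the row before left it, along the tool's axes as they then stand; what a row does not reach is not made up. A row lasts 1/8 s, in which the tool goes at most 62.5 mm and 10.7 degrees, less where a joint would pass 70% of its speed; a pose out of reach is approached as far as the arm can. A call is refused whole if a number of a shift passes 0.0625 or a number of a turn 10.7, either way. A call with a gripper value outside its range is refused whole. The fingers move at their own pace and stop on an object; "force" is the grip in N (left out, the last holds). Time passes only in rows, so rows that do not move let the fingers close. It gives the time, the measured TCP pose, the force, the opening and the grip force at its end, in the units of the state.
- read_state(): the state, without advancing time (a new reading comes with each control period).
- viewer.grab_frame(name): name is "side" or "top"; returns a dict with "pixels" (384x512x3 uint8, red, green, blue), "mtx" (3x3 intrinsics, pixels), "k1" (the pictures are not rectified: a ray, as slopes to the right and down, at radius r is drawn at 1 + k1 r^2 times it, then the intrinsics apply), "eye" and "rotation" of the camera in the world. Camera axes: x right, y up, looking along -z (the intrinsics and any distortion apply to the point x, -y, -z); pixel columns grow to the right and rows downward; lengths in mm; the calibration is good to about 2 mm. A picture is of the moment at which its call begins. There is no depth.
- close_job(): hands the job in; it is judged then, once.
The state is a dict: "clock": time; "q": joint angles; "joint_vel": joint speeds; "tau": joint torques, N m; "ee_pos": TCP position; "orientation": TCP orientation; "contact_force": force on the tool from outside, world axes, zero at the start; "ft_torque": the same for the moment, N m; "width": finger opening in mm; "gripper_force": force on a finger pad.
Only numpy, scipy, OpenCV 4.12 (cv2) and the standard library are available. Lean on these libraries where they do the work, as an engineer would, in place of code of your own. Each camera call takes 0.05 s, during which the arm holds its last target. There are 200 camera calls.

## Working session

There is one attempt and no reset: what is moved stays moved. The work goes in short steps, Python scripts to look and compute and a tool call to move; the robot and the scene stay as the last step left them, time stands still between calls to the robot, and variables do not carry over. Pictures are saved under pics/ and viewed, at most 10 in all, crops included, and the job is handed in when it is done.

Besides the shell and the picture viewer there is one more tool, called after "Call:" as a command line: name --pt "numbers of a row" for each row, then --argument value for the rest. servo_tool: Moves the arm, as the interface text tells. Its arguments: {"type":"object","properties":{"commands":{"type":"array","items":{"type":"array","items":{"type":"number"}}},"force":{"type":"number"}},"required":["commands"]}

```bash
mkdir -p pics; cat > h.py <<'E'
import numpy as np, cv2, pickle
from bench import read_state, viewer, close_job
def grab(n,fn):
    f=viewer.grab_frame(n); pickle.dump(f,open(fn+'.pkl','wb')); cv2.imwrite('pics/'+fn+'.png',f['pixels'][:,:,::-1]); return f
def load(fn): return pickle.load(open(fn+'.pkl','rb'))
def ray(f,u,v):
    K=np.array(f['mtx']); d=np.array([(u-K[0,2])/K[0,0],(v-K[1,2])/K[1,1]]); s=d.copy()
    for _ in range(20): s=d/(1+f['k1']*(s@s))
    return np.array(f['rotation'])@np.array([s[0],-s[1],-1.])
def at_z(f,u,v,z):
    e=np.array(f['eye']); r=ray(f,u,v); return e+r*(z-e[2])/r[2]
def proj(f,p):
    c=np.array(f['rotation']).T@(np.array(p,float)-np.array(f['eye'])); s=np.array([c[0],-c[1]])/-c[2]
    s=s*(1+f['k1']*(s@s)); K=np.array(f['mtx']); return K[:2,:2]@s+K[:2,2]
def crop(f,u0,v0,w,h,k,fn):
    cv2.imwrite('pics/'+fn+'.png',cv2.resize(f['pixels'][v0:v0+h,u0:u0+w,::-1],None,fx=k,fy=k,interpolation=cv2.INTER_CUBIC))
E
python3 - <<'E'
from h import *
a=grab('top','top0');b=grab('side','side0')
cv2.imwrite('pics/both0.png',np.hstack([a['pixels'],b['pixels']])[:,:,::-1][:, :][::1] if 0 else cv2.resize(np.vstack([a['pixels'],b['pixels']])[:,:,::-1],(400,600)))
print(a['eye'],b['eye'],a['k1'],a['mtx'],read_state())
E
```

```text
[451.92728985  64.58748201 975.5755471 ] [ 496.78141099 -683.75060401  642.22641621] -0.042544300709319374 [[358.85109917   0.         256.99241645]
 [  0.         358.85109917 196.50994826]
 [  0.           0.           1.        ]] {'clock': 0.1, 'q': array([-1.19002452e+00,  8.73898736e-02,  1.75227074e-01,  1.65982675e+00,
        3.82542385e-06,  1.57079135e+00]), 'joint_vel': array([ 0.00147822, -0.00060858,  0.001803  , -0.00021095, -0.00086716,
        0.00171594]), 'tau': array([-1.07385145e-03, -5.21561944e+01,  4.65652764e+01,  1.60511525e-02,
       -9.18207343e-05, -5.53731695e-06]), 'ee_pos': array([ 204.33178978, -510.43381965,  252.66935181]), 'orientation': array([-3.14039943e+00, -3.83135706e-06,  3.80776776e-01]), 'contact_force': array([0.40053606, 0.33445284, 0.74086036]), 'ft_torque': array([-0.02754925,  0.02028786,  0.04155759]), 'gripper_force': 0.0, 'width': 85.33202235528111}
```

View pics/top0.png

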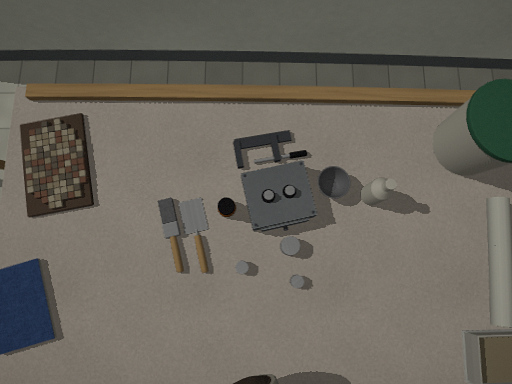

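View pics/side0.png

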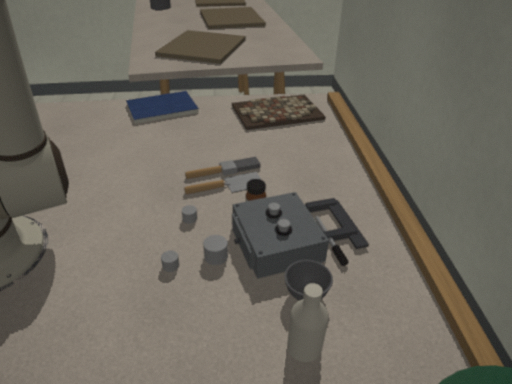

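Top view: the box is at about (279,195) with its buttons at (268,195) and (290,190). Candidates for the weight are the grey cylinders at (290,246), (242,267) and (297,281). The one at (290,246) is the largest and stands right in front of the tray. I'll check it in a close crop.

```bash
python3 - <<'E'
from h import *
f=load('top0'); crop(f,200,130,160,170,3.5,'crop0')
E
```

```text
(no output)
```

View pics/crop0.png

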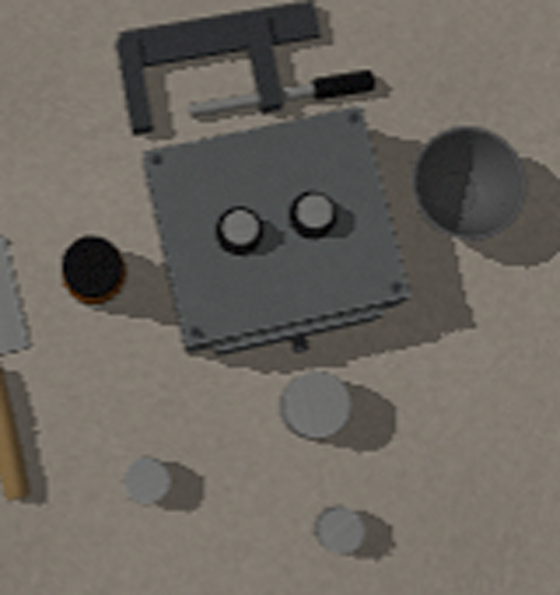

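The crop confirms the choice: the largest cylinder is at crop (316,405), right in front of the knob. The button caps are at crop (240,228) and (315,211).

```bash
cat > m.py <<'E'
from h import *
f=load('top0'); c=lambda u,v,z: at_z(f,200+(u+.5)/3.5-.5,130+(v+.5)/3.5-.5,z)
bl,br=c(240,228,79.5),c(315,211,79.5)
C=[c(*p,60) for p in [(147,153),(360,110),(407,297),(190,346)]]
print('btn',bl,br,np.linalg.norm(bl-br),'mid',(bl+br)/2); print('corners',np.round(C),'mid',np.mean(C,0))
d=bl-br; print('yaw btn',np.degrees(np.arctan2(-d[0],d[1])));
e=C[0]-C[1]+C[3]-C[2]; print('yaw box',np.degrees(np.arctan2(-e[0],e[1])))
e=C[0]-C[3]+C[1]-C[2]; print('yaw box x',np.degrees(np.arctan2(e[1],e[0])))
yaw=np.arctan2(-e[0],e[1])
for n,p in dict(weight=(316,404,40),s1=(148,478,25),s2=(340,528,25),jar=(93,266,60),bowl=(469,182,50)).items(): print(n,c(*p))
E
python3 m.py
```

```text
Traceback (most recent call last):
  File "m.py", line 3, in <module>
    bl,br=c(240,228,79.5),c(315,211,79.5)
          ~^^^^^^^^^^^^^^
  File "m.py", line 2, in <lambda>
    f=load('top0'); c=lambda u,v,z: at_z(f,200+(u+.5)/3.5-.5,130+(v+.5)/3.5-.5,z)
                                    ~~~~^^^^^^^^^^^^^^^^^^^^^^^^^^^^^^^^^^^^^^^^^
  File "h.py", line 11, in at_z
    e=np.array(f['eye']); r=ray(f,u,v); return e+r*(z-e[2])/r[2]
                                                            ~^^^
IndexError: invalid index to scalar variable.
```

```bash
python3 -c "
from h import *
for n in('top0','side0'): print(load(n)['rotation'])"
```

```text
[ 0.17419638 -0.0285935  -1.56727771]
[ 0.91541819 -0.02080181 -0.10949254]
```

```bash
sed -i "s/^def load.*/def load(fn): return pickle.load(open(fn+'.pkl','rb'))\nfrom scipy.spatial.transform import Rotation\nRm=lambda f: Rotation.from_euler('xyz',f['rotation']).as_matrix()/; s/np.array(f\['rotation'\])/Rm(f)/" h.py; python3 m.py; python3 - <<'E'
from h import *
g=load('side0'); print(proj(g,[0,0,0]))
f=load('top0'); b=at_z(f,268,194.9,79.5); print('side of bl',proj(g,b))
E
```

```text
btn [614.46488562  11.00325248  79.5       ] [627.54143321 -43.79505868  79.5       ] 56.3369417204236 mid [621.00315942 -16.3959031   79.5       ]
corners [[ 674.   79.   60.]
 [ 710.  -81.   60.]
 [ 567. -114.   60.]
 [ 530.   46.   60.]] mid [620.39742736 -17.25868191  60.        ]
yaw btn 13.421516405871584
yaw box 12.687913313024207
yaw box x 12.805708924142065
weight [489.44317223 -47.58818923  40.        ]
s1 [434.81103927  76.56661301  25.        ]
s2 [398.57090167 -66.27407881  25.        ]
jar [588.6546986  118.15624469  60.        ]
bowl [ 656.88668467 -165.23656293   50.        ]
[-13.54203817 252.72647492]
side of bl [272.68000411 205.62933096]
```

Call:
servo_tool --pt "0.0373 -0.0328 0 0 0 0 0.29" --pt "0.0373 -0.0328 0 0 0 0 0.29" --pt "0.0373 -0.0328 0 0 0 0 0.29" --pt "0.0373 -0.0328 0 0 0 0 0.29" --pt "0.0373 -0.0328 0 0 0 0 0.29" --pt "0.0373 -0.0328 0 0 0 0 0.29" --pt "0.0373 -0.0328 0 0 0 0 0.29" --pt "0.0373 -0.0328 0 0 0 0 0.29"

```text
clock: 1.1
ee_pos: [384.3, -154.5, 253.1]
orientation: [3.142, -0.0, 0.381]
contact_force: [1.1, -1.0, 0.0]
width: 30.5
gripper_force: 0.0
```

Call:
servo_tool --pt "0.0373 -0.0328 0 0 0 0 0.29" --pt "0.0373 -0.0328 0 0 0 0 0.29" --pt "0.0373 -0.0328 0 0 0 0 0.29" --pt "0.0373 -0.0328 0 0 0 0 0.29" --pt "0 0 0 0 0 0 0.29"

```text
clock: 1.72
ee_pos: [474.3, 23.7, 252.3]
orientation: [-3.141, 0.001, 0.385]
contact_force: [-0.7, 0.4, -0.2]
width: 30.4
gripper_force: 0.0
```

Call:
servo_tool --pt "0 0 0 0 0 -10.14 0.29" --pt "0 0 0 0 0 -10.14 0.29" --pt "0 0 0 0 0 -10.14 0.29" --pt "0 0 0 0 0 -10.14 0.29" --pt "0 0 0 0 0 -10.14 0.29" --pt "0 0 0 0 0 -10.14 0.29" --pt "0 0 0 0 0 -10.14 0.29" --pt "0 0 0 0 0 -10.14 0.29"

```text
clock: 2.72
ee_pos: [473.3, 20.4, 253.2]
orientation: [-3.141, 0.0, 1.802]
contact_force: [-0.1, -0.1, -0.4]
width: 30.2
gripper_force: 0.0
```

Call:
servo_tool --pt "0 0 0.05 0 0 0 0.29" --pt "0 0 0.05 0 0 0 0.29" --pt "0 0 0.04 0 0 0 0.29" --pt "0 0 0.03 0 0 0 0.29" --pt "0 0 0 0 0 0 0.29"

```text
clock: 3.35
ee_pos: [471.9, 20.5, 81.3]
orientation: [-3.137, -0.001, 1.796]
contact_force: [-0.7, -0.3, 1.4]
width: 30.3
gripper_force: 0.0
```

```bash
python3 - <<'E'
from h import *
f=grab('top','t1');g=grab('side','s1')
a=cv2.resize(f['pixels'][170:290,200:330],None,fx=3,fy=3,interpolation=2);b=cv2.resize(g['pixels'][170:290,150:280],None,fx=3,fy=3,interpolation=2)
cv2.imwrite('pics/c1.png',np.hstack([a,b])[:,:,::-1])
E
```

```text
(no output)
```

View pics/c1.png

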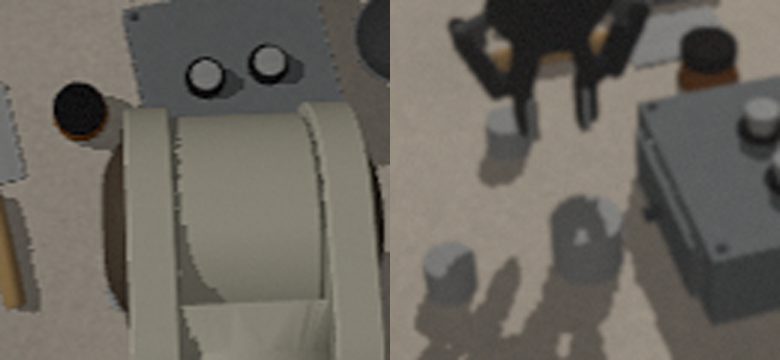

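Call:
servo_tool --pt "0 0.002 0.024 0 0 0 0.29" --pt "0 0 0.024 0 0 0 0.29" --pt "0 0 0 0 0 0 0.29" --pt "-0.016 0 0 0 0 0 0.29" --pt "-0.016 0 0 0 0 0 0.29" --pt "-0.01 0 0 0 0 0 0.29" --pt "-0.01 0 0 0 0 0 0.29" --pt "-0.01 0 0 0 0 0 0.29"

```text
clock: 4.45
ee_pos: [489.9, -39.1, 35.8]
orientation: [3.141, -0.001, 1.797]
contact_force: [-1.4, 5.1, 3.8]
width: 30.3
gripper_force: 3.1
```

Call:
servo_tool --pt "-0.01 0 0 0 0 0 0.29" --pt "-0.01 0 0 0 0 0 0.29" --pt "-0.01 0 0 0 0 0 0.29" --pt "-0.01 0 0 0 0 0 0.29" --pt "-0.01 0 0 0 0 0 0.29" --pt "-0.01 0 0 0 0 0 0.29" --pt "-0.01 0 0 0 0 0 0.29" --pt "-0.012 0 0 0 0 0 0.29"

```text
clock: 5.45
ee_pos: [508.1, -118.9, 35.7]
orientation: [3.141, -0.001, 1.797]
contact_force: [-0.8, 5.8, 4.9]
width: 30.3
gripper_force: 3.2
```

Call:
servo_tool --pt "0 0 0 0 0 0 0.29" --pt "0 0 0 0 0 0 0.29"

```text
clock: 5.7
ee_pos: [507.7, -118.9, 35.1]
orientation: [-3.141, 0.0, 1.796]
contact_force: [0.1, 0.5, 0.2]
width: 30.4
gripper_force: 0.0
```

```bash
python3 - <<'E'
from h import *
f=grab('top','t2');g=grab('side','s2')
a=cv2.resize(f['pixels'][170:290,250:380],None,fx=3,fy=3,interpolation=2);b=cv2.resize(g['pixels'][170:320,140:270],None,fx=3,fy=3,interpolation=2)[:360*5//4]
b=cv2.resize(g['pixels'][190:310,150:280],None,fx=3,fy=3,interpolation=2)
cv2.imwrite('pics/c2.png',np.hstack([a,b])[:,:,::-1])
E
```

```text
(no output)
```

View pics/c2.png

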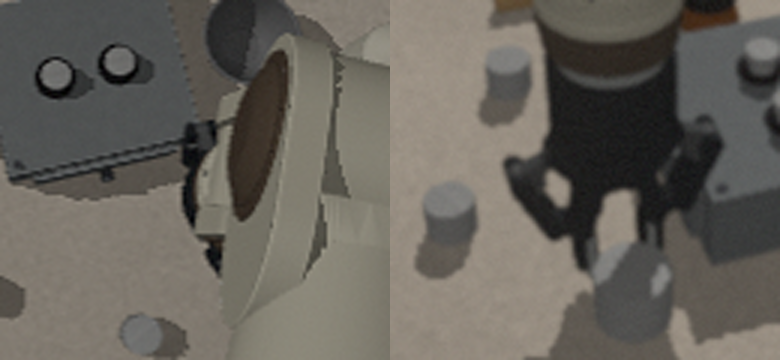

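Side view: the weight stands upright in the finger notch (crop (632,290)), beside the box. The top view is blocked by the arm here. I'll back off, rise and turn for the buttons.

Call:
servo_tool --pt "0.015 0 0 0 0 0 0.29" --pt "0.015 0 0 0 0 0 0.29" --pt "0 0 -0.05 0 0 0 0.29" --pt "0 0 -0.05 0 0 0 0.29" --pt "0 0 -0.05 0 0 0 0.03" --pt "0.015 0.044 0 0 0 0 0.03" --pt "0.015 0.044 0 0 0 0 0.03" --pt "0.014 0.045 0 0 0 0 0.03"

```text
clock: 6.8
ee_pos: [621.7, -14.7, 185.8]
orientation: [3.141, 0.0, 1.797]
contact_force: [-0.4, -0.6, 0.6]
width: 41.6
gripper_force: 0.0
```

Call:
servo_tool --pt "0 0 0 0 0 10 0.03" --pt "0 0 0 0 0 10 0.03" --pt "0 0 0 0 0 10 0.03" --pt "0 0 0 0 0 10 0.03" --pt "0 0 0 0 0 10 0.03" --pt "0 0 0 0 0 10 0.03" --pt "0 0 0 0 0 10 0.03" --pt "0 0 0 0 0 10 0.03"

```text
clock: 7.8
ee_pos: [620.5, -15.5, 185.3]
orientation: [-3.141, 0.0, 0.396]
contact_force: [0.3, -0.1, 0.4]
width: 41.6
gripper_force: 0.0
```

Call:
servo_tool --pt "0 0 0 0 0 9.9 0.03" --pt "0 0 0 0 0 0 0.03" --pt "0 0 0 0 0 0 0.03"

```text
clock: 8.18
ee_pos: [620.7, -16.2, 185.3]
orientation: [-3.142, 0.0, 0.232]
contact_force: [-0.3, -0.5, -0.9]
width: 41.2
gripper_force: 0.0
```

Call:
servo_tool --pt "0 0 0.035 0 0 0 0.03" --pt "0 0 0.035 0 0 0 0.03" --pt "0 0 0 0 0 0 0.03" --pt "0 0 0 0 0 0 0.03"

```text
clock: 8.68
ee_pos: [621.3, -16.7, 116.8]
orientation: [3.141, -0.001, 0.229]
contact_force: [0.5, 0.3, 0.2]
width: 41.3
gripper_force: 0.0
```

```bash
python3 - <<'E'
from h import *
f=grab('top','t3');g=grab('side','s3')
a=cv2.resize(f['pixels'][150:300,230:360],None,fx=3,fy=3,interpolation=2);b=cv2.resize(g['pixels'][145:295,210:340],None,fx=3,fy=3,interpolation=2)
cv2.imwrite('pics/c3.png',np.hstack([a,b])[:,:,::-1])
E
```

```text
(no output)
```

View pics/c3.png

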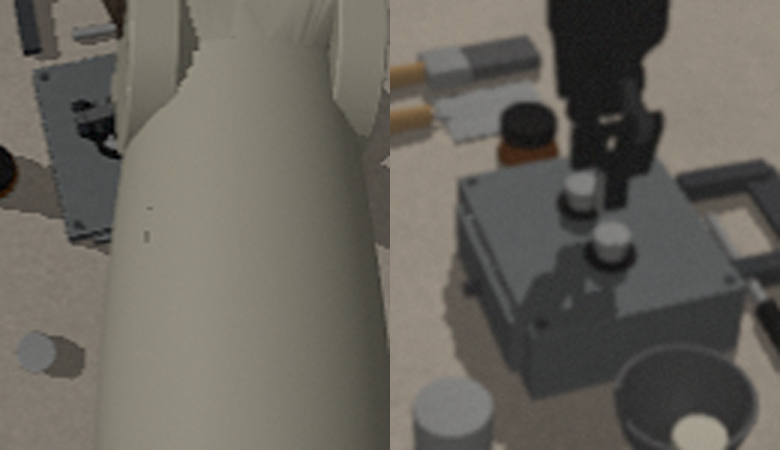

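Side view: the tips hang above the caps, the near tip at crop (616,205) and the right cap at (612,235). The weight's top is at crop (453,400). I'll check both numerically.

```bash
python3 - <<'E'
from h import *
g=load('s3'); P=lambda p:(proj(g,p)-[210,145])*3+[390,0]
for z in (79.5,90,95,100,105): print(z,P([627.3,-44,z]),P([614.6,11,z]))
w=at_z(g,210+(453-390)/3,145+402/3,40); d=w[:2]-[620.7,-16.8]; a=np.radians(12.9)
print(w,d@[np.cos(a),np.sin(a)],d@[-np.sin(a),np.cos(a)])
E
```

```text
79.5 [608.70420419 232.68782865] [578.76092839 182.34416257]
90 [609.58045272 220.70429657] [579.37728128 170.55312658]
95 [610.00200258 214.93340056] [579.67367477 164.87864877]
100 [610.42635066 209.12038382] [579.97195423 159.16519217]
105 [610.8535201  203.26484709] [580.27213447 153.41241374]
[ 516.40624309 -148.4177835    40.        ] -131.04519246572875 -105.01231449047637
```

Call:
servo_tool --pt "0 0 0.008 0 0 0 0.03" --pt "0 0 0.007 0 0 0 0.03" --pt "0 0 0 0 0 0 0.03" --pt "0 0 0.003 0 0 0 0.03" --pt "0 0 0 0 0 0 0.03"

```text
clock: 9.4
ee_pos: [620.8, -16.9, 97.7]
orientation: [3.142, -0.0, 0.228]
contact_force: [-1.6, -0.3, 2.5]
width: 41.3
gripper_force: 1.6
```

Call:
servo_tool --pt "0 0 0.003 0 0 0 0.03" --pt "0 0 0.003 0 0 0 0.03" --pt "0 0 0.002 0 0 0 0.03"

```text
clock: 9.78
ee_pos: [620.9, -16.9, 91.6]
orientation: [3.141, -0.001, 0.228]
contact_force: [-10.1, -0.0, 26.9]
width: 41.7
gripper_force: 13.5
```

Call:
servo_tool --pt "0 0 0 0 0 0 0.03" --pt "0 0 0 0 0 0 0.03" --pt "0 0 0 0 0 0 0.03" --pt "0 0 0 0 0 0 0.03" --pt "0 0 0 0 0 0 0.03" --pt "0 0 0 0 0 0 0.03" --pt "0 0 0 0 0 0 0.03" --pt "0 0 0 0 0 0 0.03"

```text
clock: 10.78
ee_pos: [620.9, -16.8, 91.8]
orientation: [3.141, -0.002, 0.228]
contact_force: [-8.4, -0.2, 18.0]
width: 41.5
gripper_force: 8.9
```

```bash
python3 - <<'E'
from h import *
g=grab('side','s4'); crop(g,190,150,160,120,4,'c4')
E
```

```text
(no output)
```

View pics/c4.png

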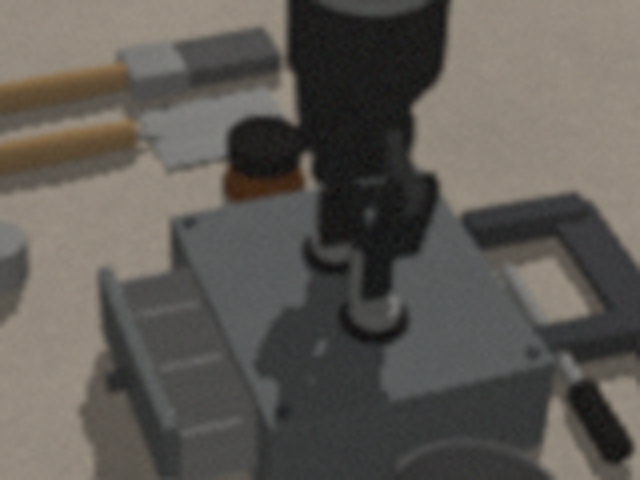

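The tray is sliding out, with its front edge at crop (110,270), and both caps are down under the fingertips. I'll hold for 3 s more.

Call:
servo_tool --pt "0 0 0 0 0 0 0.03" --pt "0 0 0 0 0 0 0.03" --pt "0 0 0 0 0 0 0.03" --pt "0 0 0 0 0 0 0.03" --pt "0 0 0 0 0 0 0.03" --pt "0 0 0 0 0 0 0.03" --pt "0 0 0 0 0 0 0.03" --pt "0 0 0 0 0 0 0.03"

```text
clock: 11.82
ee_pos: [620.9, -16.9, 91.8]
orientation: [3.141, -0.002, 0.228]
contact_force: [-7.5, 0.1, 17.8]
width: 41.7
gripper_force: 8.9
```

Call:
servo_tool --pt "0 0 0 0 0 0 0.03" --pt "0 0 0 0 0 0 0.03" --pt "0 0 0 0 0 0 0.03" --pt "0 0 0 0 0 0 0.03" --pt "0 0 0 0 0 0 0.03" --pt "0 0 0 0 0 0 0.03" --pt "0 0 0 0 0 0 0.03" --pt "0 0 0 0 0 0 0.03"

```text
clock: 12.82
ee_pos: [620.9, -16.9, 91.8]
orientation: [3.141, -0.002, 0.228]
contact_force: [-8.1, 0.5, 18.2]
width: 41.4
gripper_force: 8.9
```

Call:
servo_tool --pt "0 0 0 0 0 0 0.03" --pt "0 0 0 0 0 0 0.03" --pt "0 0 0 0 0 0 0.03" --pt "0 0 0 0 0 0 0.03" --pt "0 0 0 0 0 0 0.03" --pt "0 0 0 0 0 0 0.03" --pt "0 0 0 0 0 0 0.03" --pt "0 0 0 0 0 0 0.03"

```text
clock: 13.82
ee_pos: [620.9, -16.9, 91.8]
orientation: [3.141, -0.002, 0.228]
contact_force: [-8.1, -0.5, 18.1]
width: 41.3
gripper_force: 8.9
```

```bash
python3 - <<'E'
from h import *
g=grab('side','s5'); crop(g,190,150,160,120,4,'c5')
a=np.radians(12.9); w=lambda x,y,z:[620.7+x*np.cos(a)-y*np.sin(a),-16.8+x*np.sin(a)+y*np.cos(a),z]
for t in (0,60,70): print(t,[((proj(g,w(-83-t,y,z))-[190,150])*4).round() for y,z in((63,52),(63,30),(0,30),(-63,52))])
E
```

```text
0 [array([162., 254.]), array([163., 285.]), array([197., 361.]), array([235., 413.])]
60 [array([ 53., 276.]), array([ 55., 308.]), array([ 84., 386.]), array([114., 441.])]
70 [array([ 34., 280.]), array([ 37., 311.]), array([ 65., 390.]), array([ 94., 446.])]
```

View pics/c5.png

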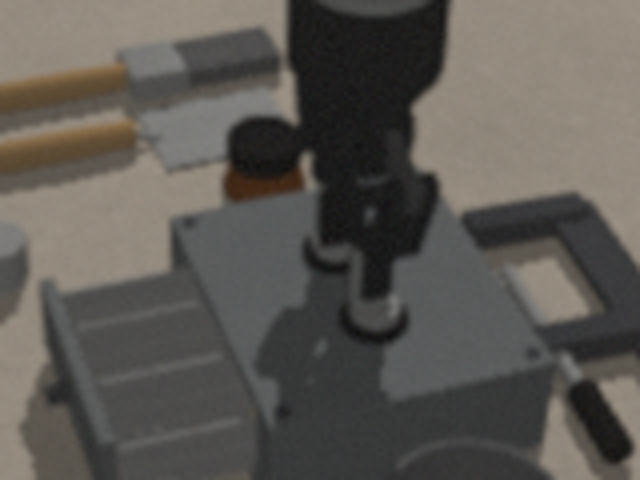

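The tray front is at crop (42,283), about where 70 mm out would put it. I'll hold one more second and compare frames to confirm that it has stopped.

Call:
servo_tool --pt "0 0 0 0 0 0 0.03" --pt "0 0 0 0 0 0 0.03" --pt "0 0 0 0 0 0 0.03" --pt "0 0 0 0 0 0 0.03" --pt "0 0 0 0 0 0 0.03" --pt "0 0 0 0 0 0 0.03" --pt "0 0 0 0 0 0 0.03" --pt "0 0 0 0 0 0 0.03"

```text
clock: 14.88
ee_pos: [620.9, -16.9, 91.8]
orientation: [3.141, -0.002, 0.228]
contact_force: [-7.6, 0.8, 17.8]
width: 41.6
gripper_force: 8.9
```

```bash
python3 - <<'E'
from h import *
g=grab('side','s6'); b=load('s5'); a=load('s4')
d=lambda p,q: np.abs(p['pixels'][210:270,190:260].astype(int)-q['pixels'][210:270,190:260]).mean()
print(d(g,b),d(a,b))
E
```

```text
1.5146825396825396 13.788095238095238
```

The tray has stopped: the frame difference is only noise. Lifting straight up.

Call:
servo_tool --pt "0 0 -0.01 0 0 0 0.03" --pt "0 0 -0.03 0 0 0 0.03" --pt "0 0 -0.05 0 0 0 0.03" --pt "0 0 -0.05 0 0 0 0.03" --pt "0 0 0 0 0 0 0.03" --pt "0 0 0 0 0 0 0.03" --pt "0 0 0 0 0 0 0.03"

```text
clock: 15.8
ee_pos: [620.5, -16.8, 227.6]
orientation: [-3.141, 0.002, 0.228]
contact_force: [-0.3, 0.4, -0.0]
width: 40.9
gripper_force: 0.0
```

```bash
python3 - <<'E'
from h import *
g=grab('side','s7'); crop(g,150,140,200,150,4,'c7')
E
```

```text
(no output)
```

View pics/c7.png

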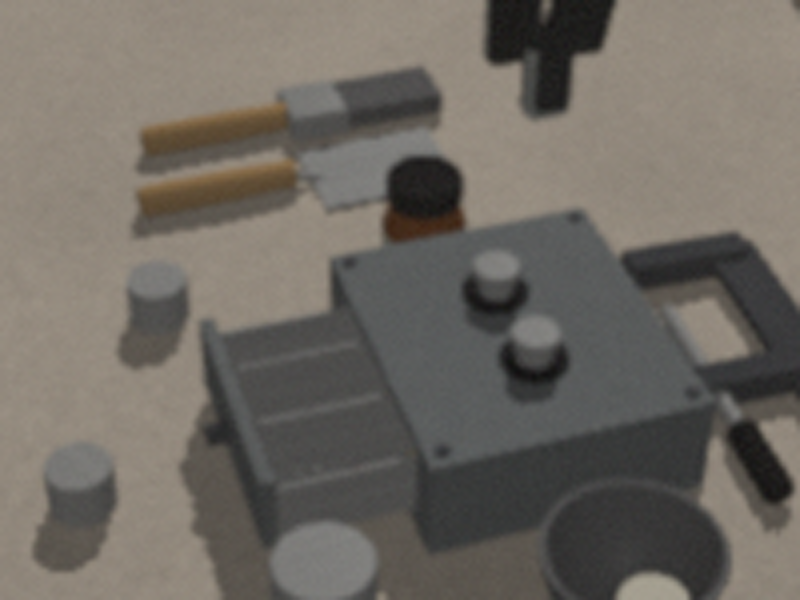

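The tray is fully out with its front at (215,400), both caps are up at (497,270) and (537,335), and the weight stands upright at (323,560). The arm touches nothing, so I'm handing the job in.

```bash
python3 -c "
from bench import close_job
print(close_job())"
```

```text
the job is handed in; nothing more can be done
None
```

I handed the job in at about 16 s of the 53 s allowed; the hand-in returned no verdict. By the last pictures the weight stands upright about 105 mm right of the box's centre line (88 mm needed), the tray is all the way out, both buttons are up, and nothing else appears to have moved.

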